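# Load a full label roll into the dispenser drawer

### The job

Pull the label dispenser's drawer fully open by its handle, then take the full (fatter) label roll off the sloped rack and fit it upright, same end up, over the spindle in the drawer, lowering it by hand all the way onto its seat before letting go. Leave the drawer open and the part-used roll on its peg, and do not disturb the marker pen and the weight.

Things in the scene. Friction and masses are not known exactly. Their poses are not given: they have to be found in the camera images.
- dispenser: Low grey sheet-metal label dispenser, fixed, 176 deep x 204 wide x 86 mm high. Origin on the worktop at the foot of the middle of its front opening; x points into the housing (away from the robot side), y along the front, z up. It stands turned, so the drawer slides out along its own -x.
- bay_drawer (a joint): The dispenser's only drawer: metres pulled out along the dispenser's -x; 0 closed, 0.150 at its stop (fully open). Slides with about 1.5 N friction plus 6 N per m/s and stays where it is left. The drawer front is 8 mm thick and reaches 80 mm high; side and rear walls reach 34 mm high; inside width 182 mm.
- drawer_handle (a point): Middle of the drawer's horizontal steel bar handle, 66 mm above the worktop: a round bar about 10 mm thick and 100 mm long along the dispenser's y, 35 mm in front of the drawer front, standing on two legs at its ends. Free room behind the bar about 30 mm. Its axes are the dispenser's.
- spindle_seat (a point): Centre of the spindle's foot in the drawer: the upper face of the black 62 mm seat disc, 14 mm above the worktop, 78 mm behind the plane of the housing's front (hidden inside when the drawer is closed). The upright steel spindle, 20 mm thick with a tapered tip, rises 52 mm from here. Moves with the drawer; axes are the dispenser's.
- spindle_tip (a point): Centre of the top of the spindle, 52 mm above spindle_seat.
- rack: Fixed grey-painted sheet-metal rack, 250 mm wide (its y). Its board slopes at 0.56 rad (32 degrees), facing its own -x (robot side) and up. Origin on the worktop under the board's middle; the board's upper face is 55 mm above the origin. Two black stub pegs, 16 mm thick and 22 mm long, stand square to the board at rack y = +/-62.5 mm, each holding one label roll.
- full_roll: The full label roll: white, 58 mm outer diameter, 46 mm long, with a cardboard core of 25 mm bore through it, about 0.15 kg (varies). Origin at the centre of its lower end, z along the bore towards its upper end. It starts on either rack peg, its lower end on the board, so leaning 32 degrees with the peg.
- used_roll: The part-used label roll on the other peg: same make and length (46 mm), only 40 mm outer diameter. Origin and axes as for the full roll. It stays on its peg.
- weight_0: Small metal calibration weight, 27 mm across, 52 mm high, standing on the worktop. Origin at its underside. Leave alone.
- marker_0: Marker pen lying on the worktop, 135 mm long along its y, 15 mm thick. Origin at the centre of its underside. Leave alone.

How it is judged:
By the outcome, as a careful person would: the job done as asked, in the order asked, and still so for the second after the job is handed in, with the robot touching nothing.
It also fails if it takes over 61 s, if anything falls off the work surface, if the arm or the gripper's body presses on something with over 40 N, if the wrist force passes 120 N, or if a joint passes its speed limit or range.

### The arm

A 7-joint arm with a two-finger parallel gripper is mounted at the origin on a cart in front of the work surface, level with it; the furniture and walls round the work are solid. World frame = base frame: x ahead of the robot, y to its left, z up, the work surface at z = 0. Lengths are in mm, angles in rad, forces in N, time in s.
With the tool pointing down it reaches from about 425 to 925 mm from the base axis. Payload 6.8 kg.
Tool frame: the origin (TCP) lies on the front face of the gripper's body, between the roots of the fingers; the fingertips stand 73 mm ahead of it and the grasp point (between the pads) lies 54 mm ahead of it (env.grasp_offset is the distance from the TCP to the grasp point, in mm); z points along the fingers, y is the line along which they close (so a half turn about z gives the same grasp; the last joint's range is limited). The gripper opens to 85 mm and grips with 20 to 120 N. Pads are 22 mm wide; open, the fingers measure 114 mm over their backs; the gripper's body (76 mm by 85 mm) begins 54 mm behind the grasp point. The pads swing forward as they close: fully open they stand 13 mm farther back than shut.
Start: joints at [1.233, 0.477, 0.022, 1.555, -0.011, 1.109, -0.083], TCP at [153.76, -657.269, 303.908] pointing down, gripper open.
Joint ranges: [-2.96, 2.96], [-0.34, 2.1], [-1.41, 1.46], [0.24, 2.44], [-1.37, 4.51], [0.17, 1.92], [-2.96, 2.96]. Speed limits (rad/s): [2.39, 2.39, 3.14, 3.14, 3.14, 3.14, 3.14].

### API

Orientations are given as a unit quaternion [x, y, z, w].
In Python, from rig import env, cams, ticket, nets gives the robot as it stands.
- The arm moves only by the tool servo_tool, never from a script. Its argument "plan" is a list of rows, each a list of 5 numbers: the opening, from -1 (shut) to 1 (fully open), so that 0 is half open, then the shift along the tool's x, y, z in units of 30 mm (1.0 is 30 mm), then the turn about the tool's z in units of 8 degrees (1.0 is 8 degrees). A call has 1 to 12 rows; each row is the pose to reach, as a shift and turn from the pose commanded when the call began, along the tool's axes at that moment; what a row does not reach only later rows make up. A row lasts 1/10 s, in which the tool goes at most 50 mm and 8.59 degrees, less where a joint would pass 70% of its speed; a pose out of reach is approached as far as the arm can. A call with a gripper value outside its range is refused whole. The fingers move at their own pace and stop on an object; "squeeze" is the grip in N (left out, the last holds). Time passes only in rows, so rows that repeat a pose let the fingers close. It gives the time, the measured TCP pose, the force, the opening and the grip force at its end, in the units of the state.
- env.read_state(): the state, without advancing time (a new reading comes with each control period).
- cams.camera(name): name is "side" or "top"; returns a dict with "color" (480x640x3 uint8, blue, green, red), "fx", "fy", "cx", "cy" (pixels), "xyz" and "orientation" of the camera in the world. Camera axes: x right, y down, z forward; pixel columns grow to the right and rows downward; lengths in mm; the calibration is good to about 2 mm. A picture is of the moment at which its call begins. There is no depth.
- ticket.finish_job(): hands the job in; it is judged then, once.
Trained networks look in the newest picture that a camera, given by its name, has taken for a name from the list of things; names that differ only in an ending like _2 or _b are one class to them, and where a whole thing is asked for, a point or a joint stands for the part that bears it (a point fixed in the world has none). Each returns a list of dicts, best first, with "conf" (0 to 1); they miss things now and then, are a little off and sometimes report something else, mostly with a low value. They report only what shows in the picture. A call takes as long as a camera call.
- nets.look_for(target, camera): "box" ([left, top, right, bottom] in pixels, round what is visible of it).
- nets.trace(target, camera): "mask" (480x640 bool, what is visible of it) and "box" ([left, top, right, bottom] in pixels, round what is visible of it).
- nets.mark_of(target, camera): "at" ([column, row] in pixels: a listed point, or the origin of a listed thing).
The state is a dict: "time_s": time; "joint_positions": joint angles; "qvel": joint speeds; "effort": joint torques, N m; "position": TCP position; "tcp_rot": TCP orientation; "wrist_force": force on the tool from outside, world axes, zero at the start; "torque": the same for the moment, N m; "width": finger opening in mm; "finger_force": force on a finger pad.
Only numpy, scipy, OpenCV 4.12 (cv2) and the standard library are available. Lean on these libraries where they do the work, as an engineer would, in place of code of your own. Each camera call takes 0.05 s, during which the arm holds its last target. There are 200 camera calls.

## Working session

There is one attempt and no reset: what is moved stays moved. The work goes in short steps, Python scripts to look and compute and a tool call to move; the robot and the scene stay as the last step left them, time stands still between calls to the robot, and variables do not carry over. Pictures are saved under pics/ and viewed, at most 10 in all, crops included, and the job is handed in when it is done.

Besides the shell and the picture viewer there is one more tool, called after "Emit:" in YAML: its name, and indented under it one key for each argument. servo_tool: Moves the arm, as the interface text tells. Its arguments: {"type":"object","properties":{"plan":{"type":"array","items":{"type":"array","items":{"type":"number"}}},"squeeze":{"type":"number"}},"required":["plan"]}

```bash
ls; mkdir -p pics
cat > h.py <<'E'
import numpy as np, cv2, json
from scipy.spatial.transform import Rotation as R
from rig import env, cams, ticket, nets
def ray(c,px):
    d=np.array([(px[0]-c["cx"])/c["fx"],(px[1]-c["cy"])/c["fy"],1.0])
    return np.array(c["xyz"],float), R.from_quat(c["orientation"]).as_matrix()@d
def onplane(c,px,z):
    o,d=ray(c,px); return o+d*(z-o[2])/d[2]
def proj(c,p):
    q=R.from_quat(c["orientation"]).as_matrix().T@(np.asarray(p,float)-c["xyz"])
    return np.array([c["fx"]*q[0]/q[2]+c["cx"],c["fy"]*q[1]/q[2]+c["cy"]])
def tri(c1,p1,c2,p2):
    A=np.zeros((3,3));b=np.zeros(3)
    for c,p in((c1,p1),(c2,p2)):
        o,d=ray(c,p);d/=np.linalg.norm(d);M=np.eye(3)-np.outer(d,d);A+=M;b+=M@o
    return np.linalg.solve(A,b)
E
python3 - <<'E'
from h import *
np.set_printoptions(precision=1,suppress=True)
C={n:cams.camera(n) for n in("side","top")}
for n,c in C.items():
    cv2.imwrite(f"pics/{n}0.png",c["color"]); print(n,c["xyz"],c["orientation"],c["fx"])
for t in["dispenser","drawer_handle","full_roll","used_roll","rack","weight_0","marker_0","spindle_seat"]:
    pr={}
    for n in C:
        m=nets.mark_of(t,n)[:2]; print(t,n,[(np.round(x["at"],1),round(x["conf"],2)) for x in m])
        if m: pr[n]=m[0]["at"]
    if len(pr)==2: print("   ",tri(C["side"],pr["side"],C["top"],pr["top"]))
print(env.read_state(),env.grasp_offset)
E
```

```text
pics
side [200.6 987.2 796.3] [-0.2  0.9 -0.4  0.1] 588.786636532547
top [ 375.2   52.7 1160.6] [-0.7  0.7 -0.1  0.1] 541.2174776327602
dispenser side [(array([266.4, 338.4]), 0.91)]
dispenser top [(array([192.5, 249.8]), 0.8), (array([491.7, 238.2]), 0.42)]
    [558.2 331.5  12.5]
drawer_handle side [(array([299.3, 314.2]), 0.83)]
drawer_handle top [(array([202.1, 269.5]), 0.87)]
    [508.  298.5  60.9]
full_roll side [(array([343.3, 178.3]), 0.82)]
full_roll top [(array([433.1, 222.7]), 0.91)]
    [ 597.6 -180.7   52.1]
used_roll side [(array([364.7, 156.4]), 0.57)]
used_roll top [(array([493.3, 236.1]), 0.69), (array([434. , 226.8]), 0.6)]
    [ 574.5 -302.3   52.8]
rack side [(array([356.8, 186.3]), 0.82)]
rack top [(array([458.3, 236.1]), 0.82)]
    [ 580.5 -245.8   -5.3]
weight_0 side [(array([293.9, 255.9]), 0.66)]
weight_0 top [(array([306.2, 220.9]), 0.6)]
    [615.4  85.2   3.9]
marker_0 side [(array([365., 263.]), 0.68)]
marker_0 top [(array([327.1, 291. ]), 0.59)]
    [465.3  42.5  -5.1]
spindle_seat side []
spindle_seat top []
{'time_s': 0.9, 'joint_positions': array([ 1.2,  0.5,  0. ,  1.6, -0. ,  1.1, -0.1]), 'qvel': array([-0.,  0., -0.,  0., -0.,  0.,  0.]), 'effort': array([  0. , -59.6,   1.6, -28.2,   0. ,   0. ,  -0. ]), 'position': array([ 153.7, -657.3,  303.9]), 'tcp_rot': array([1. , 0.1, 0. , 0. ]), 'wrist_force': array([-0.8, -0.2, -0.1]), 'torque': array([-0. , -0. ,  0.1]), 'finger_force': 0.0, 'width': 84.96010536299663} 53.900000000000006
```

View pics/top0.png

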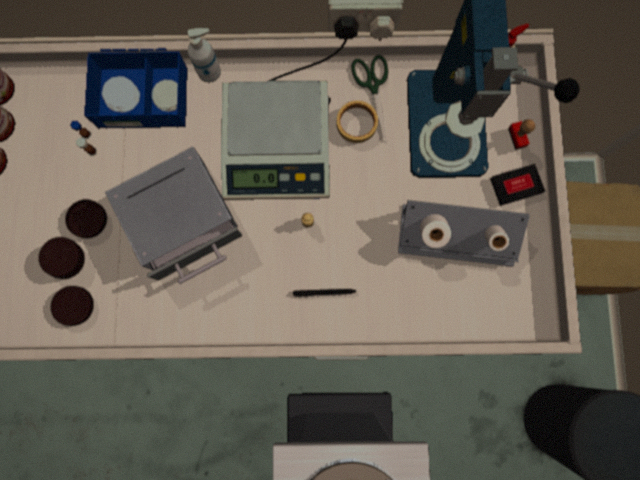

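View pics/side0.png

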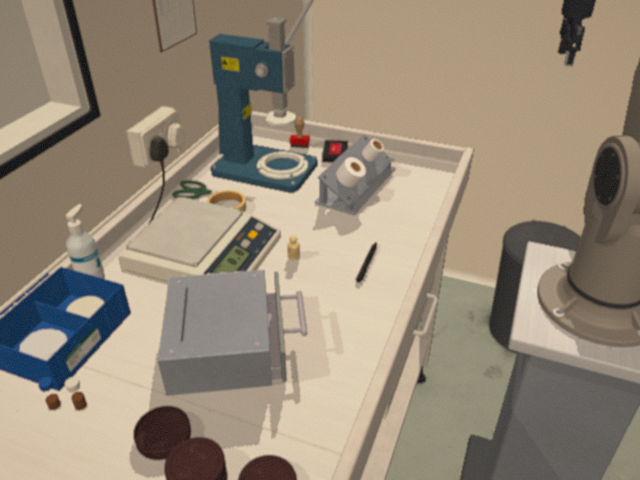

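The top view shows the dispenser at left, turned, with its bar handle from about (180,277) to (226,256). The rack is at (465,235), with the full roll at (435,230) and the used roll at (497,237). The side view agrees, and the pen and weight lie between the two. Next I'll take a closer crop for the angles.

Run:
```python
import cv2,numpy as np
i=cv2.imread("pics/top0.png")
a=cv2.resize(i[235:305,140:260],None,fx=5,fy=5,interpolation=cv2.INTER_CUBIC)[:, :600]
b=cv2.resize(i[195:275,395:535],None,fx=4.2857,fy=4.2857*0.75/0.75,interpolation=cv2.INTER_CUBIC)[:240*2,:600]
a=cv2.resize(i[235:295,150:250],(480,288),interpolation=cv2.INTER_CUBIC)
b=cv2.resize(i[195:275,395:535],(525,300),interpolation=cv2.INTER_CUBIC)
o=np.zeros((588,525,3),np.uint8);o[:288,:480]=a;o[288:]=b
cv2.imwrite("pics/crop.png",o)
```

```text
(no output)
```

View pics/crop.png

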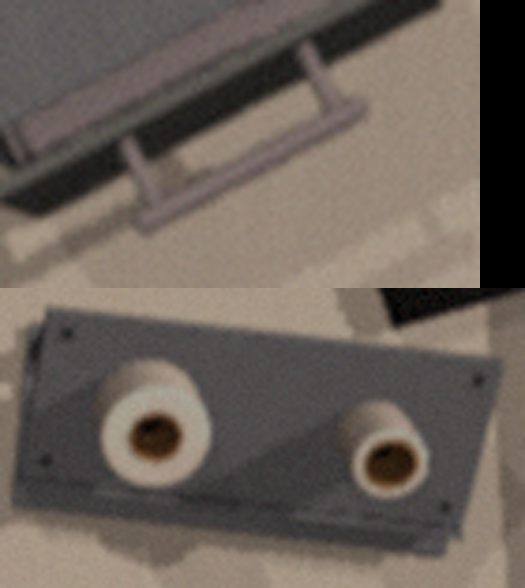

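The crop shows the handle bar from top pixel (180,281) to (225,257.5). The top-face centres are at (436.6,234.7) for the full roll and (499,241.4) for the used one.

```bash
cat > g.py <<'E'
from h import *
np.set_printoptions(precision=1,suppress=True)
c=cams.camera("top")
a=onplane(c,(179.8,280.8),66);b=onplane(c,(225,257.5),66)
print("handle",a,b,(a+b)/2,np.linalg.norm(a-b)); d=(b-a);yaw=np.degrees(np.arctan2(d[0],-d[1]));print("disp x yaw",yaw)
f=onplane(c,(436.6,234.7),94);u=onplane(c,(499,241.4),94);d=u-f
ry=np.degrees(np.arctan2(d[0],-d[1]));print("roll tops",f,u,np.linalg.norm(d),"rack x yaw",ry)
n=np.array([-np.sin(.56)*np.cos(np.radians(ry)),-np.sin(.56)*np.sin(np.radians(ry)),np.cos(.56)])
print("roll base",f-46*n,"normal",n)
s=env.read_state();M=R.from_quat(s["tcp_rot"]).as_matrix();print("tool",M, "pos",s["position"])
E
python3 g.py
```

```text
handle [483.3 341.8  66. ] [529.9 250.6  66. ] [506.6 296.2  66. ] 102.44773250990022
disp x yaw 27.030357836141757
roll tops [ 566.2 -177.4   94. ] [ 550.9 -300.8   94. ] 124.33501053097525 rack x yaw -7.062468185310028
roll base [ 590.5 -180.4   55. ] normal [-0.5  0.1  0.8]
tool [[ 1.   0.2  0. ]
 [ 0.2 -1.  -0. ]
 [ 0.   0.  -1. ]] pos [ 153.8 -657.3  303.9]
```

```bash
cat >> h.py <<'E'
def units(*W):
    "W: (x,y,z,yaw deg of tool x) -> row units relative to current pose"
    s=env.read_state();M=R.from_quat(s["tcp_rot"]).as_matrix();y0=np.degrees(np.arctan2(M[1,0],M[0,0]))
    print("pos",np.round(s["position"],1),"yaw",round(y0,2),"F",np.round(s["wrist_force"],1),"w",round(s["width"],1),"t",s["time_s"],"j",np.round(s["joint_positions"],2))
    for w in W:
        print(w,"->",np.round(M.T@(np.array(w[:3])-s["position"])/30,2),round(-(((w[3]-y0)+180)%360-180)/8,2))
E
python3 -c "
from h import *
units((330,-450,300,40),(520,-120,300,80),(507,296,260,117))"
```

```text
pos [ 153.8 -657.3  303.9] yaw 13.17 F [ 0.8 -0.3 -0. ] w 85.2 t 0.95 j [ 1.23  0.48  0.02  1.56 -0.01  1.11 -0.08]
(330, -450, 300, 40) -> [ 7.29 -5.39  0.13] -3.35
(520, -120, 300, 80) -> [ 15.97 -14.66   0.13] -8.35
(507, 296, 260, 117) -> [ 18.7  -28.26   1.46] -12.98
```

Emit:
servo_tool:
  plan:
    - [-0.4, 1.5, -1.1, 0, -0.7]
    - [-0.4, 3, -2.2, 0, -1.4]
    - [-0.4, 4.4, -3.2, 0.1, -2]
    - [-0.4, 5.8, -4.3, 0.1, -2.7]
    - [-0.4, 7.3, -5.4, 0.1, -3.4]
    - [-0.4, 8.4, -6.6, 0.1, -4]
    - [-0.4, 9.5, -7.8, 0.1, -4.7]
    - [-0.4, 10.6, -9, 0.1, -5.3]
    - [-0.4, 11.7, -10.2, 0.1, -6]
    - [-0.4, 12.8, -11.4, 0.1, -6.7]
    - [-0.4, 14.4, -13, 0.1, -7.5]
    - [-0.4, 16, -14.7, 0.1, -8.4]

```text
time_s: 2.15
position: [493.9, -163.6, 301.3]
tcp_rot: [0.763, 0.647, 0.0, 0.001]
wrist_force: [1.3, -0.9, -0.8]
width: 25.3
finger_force: 0.0
```

```bash
python3 -c "
from h import *
units((520,-120,300,80),(507,296,240,117),(507,296,121,117))"
```

```text
pos [ 493.9 -163.6  301.3] yaw 80.62 F [ 1.3 -0.9 -0.8] w 25.3 t 2.15 j [ 0.6   0.26 -0.47  1.9   0.14  1.01 -0.09]
(520, -120, 300, 80) -> [1.57 0.62 0.04] 0.08
(507, 296, 240, 117) -> [15.19 -2.07  2.04] -4.55
(507, 296, 121, 117) -> [15.19 -2.07  6.  ] -4.55
```

Emit:
servo_tool:
  plan:
    - [-0.4, 1.5, -0.2, 0.2, -0.5]
    - [-0.4, 3, -0.4, 0.4, -0.9]
    - [-0.4, 4.5, -0.6, 0.6, -1.4]
    - [-0.4, 6, -0.8, 0.8, -1.8]
    - [-0.4, 7.5, -1, 1, -2.3]
    - [-0.4, 9, -1.2, 1.2, -2.7]
    - [-0.4, 10.5, -1.4, 1.4, -3.2]
    - [-0.4, 12, -1.6, 1.6, -3.6]
    - [-0.4, 13.5, -1.8, 1.8, -4.1]
    - [-0.4, 15.2, -2.1, 2, -4.5]
    - [-0.4, 15.2, -2.1, 2, -4.5]
    - [-0.4, 15.2, -2.1, 2, -4.5]

```text
time_s: 3.35
position: [506.7, 296.4, 240.7]
tcp_rot: [0.526, 0.85, 0.0, -0.0]
wrist_force: [-0.7, -0.7, 0.3]
width: 25.7
finger_force: 0.0
```

```bash
python3 -c "
from h import *
units((507,296,240,117),(507,296,121,117))"
```

```text
pos [506.7 296.4 240.7] yaw 116.52 F [-0.7 -0.7  0.3] w 25.7 t 3.35 j [-0.1   0.5  -0.71  1.8   0.38  0.99 -0.49]
(507, 296, 240, 117) -> [-0.02  0.    0.02] -0.06
(507, 296, 121, 117) -> [-0.02  0.01  3.99] -0.06
```

Emit:
servo_tool:
  plan:
    - [-0.4, 0, 0, 1, 0]
    - [-0.4, 0, 0, 2, 0]
    - [-0.4, 0, 0, 2.6, 0]
    - [-0.4, 0, 0, 3.2, 0]
    - [-0.4, 0, 0, 3.6, 0]
    - [-0.4, 0, 0, 4, 0]
    - [-0.4, 0, 0, 4, 0]
    - [-0.7, 0, 0, 4, 0]
    - [-1, 0, 0, 4, 0]
    - [-1, 0, 0, 4, 0]
    - [-1, 0, 0, 4, 0]
    - [-1, 0, 0, 4, 0]
  squeeze: 40

```text
time_s: 4.55
position: [507.8, 294.9, 121.5]
tcp_rot: [0.527, 0.85, 0.0, 0.0]
wrist_force: [1.1, -1.5, 3.1]
width: 9.6
finger_force: 39.2
```

```bash
python3 -c "
from h import *
c,s=np.cos(np.radians(27)),np.sin(np.radians(27))
p=env.read_state()['position']
units(tuple(p)+(116.5,),(p[0]-155*c,p[1]-155*s,p[2],116.5))"
```

```text
pos [507.8 294.9 121.5] yaw 116.37 F [ 1.1 -1.5  3.1] w 9.6 t 4.55 j [-0.17  0.64 -0.62  1.87  0.51  0.79 -0.6 ]
(np.float64(507.8302039769382), np.float64(294.85429753315157), np.float64(121.48453959427508), 116.5) -> [0. 0. 0.] -0.02
(np.float64(369.7241927277412), np.float64(224.48577007352182), np.float64(121.48453959427508), 116.5) -> [-0.06 -5.17 -0.01] -0.02
```

Emit:
servo_tool:
  plan:
    - [-1, 0, -0.3, 0, 0]
    - [-1, 0, -0.8, 0, 0]
    - [-1, 0, -1.3, 0, 0]
    - [-1, 0, -1.8, 0, 0]
    - [-1, 0, -2.3, 0, 0]
    - [-1, 0, -2.8, 0, 0]
    - [-1, 0, -3.3, 0, 0]
    - [-1, -0.05, -3.8, 0, 0]
    - [-1, -0.05, -4.3, 0, 0]
    - [-1, -0.05, -4.7, 0, 0]
    - [-1, -0.05, -4.9, 0, 0]
    - [-1, -0.05, -5, 0, 0]

```text
time_s: 5.75
position: [387.8, 232.4, 124.1]
tcp_rot: [0.529, 0.848, 0.015, 0.005]
wrist_force: [57.8, 15.3, -51.5]
width: 9.4
finger_force: 38.6
```

Emit:
servo_tool:
  plan:
    - [-1, 0, -0.1, 0, 0]
    - [-1, 0, -0.1, 0, 0]

```text
time_s: 5.95
position: [387.3, 232.8, 125.2]
tcp_rot: [0.529, 0.848, 0.017, 0.006]
wrist_force: [53.8, 14.9, -37.3]
width: 9.3
finger_force: 38.6
```

```bash
python3 -c "
from h import *
units((0,0,0,0)); p=env.read_state()['position']; print(np.hypot(p[0]-507.8,p[1]-294.9))"
```

```text
pos [387.3 232.8 125.2] yaw 116.08 F [ 53.8  14.9 -37.3] w 9.3 t 5.95 j [-0.13  0.46 -0.65  2.2   0.51  0.59 -0.7 ]
(0, 0, 0, 0) -> [ -1.33 -15.15   3.63] 14.51
135.54712924754818
```

Emit:
servo_tool:
  plan:
    - [-1, 0, 0.35, 0, 0]
    - [-1, 0, 0.5, 0, 0]
    - [-1, 0, 0.5, 0, 0]

```text
time_s: 6.25
position: [389.2, 234.2, 124.7]
tcp_rot: [0.528, 0.849, 0.004, 0.003]
wrist_force: [4.8, -6.1, 36.2]
width: 9.5
finger_force: 43.5
```

Run:
```python
from h import *
units((0,0,0,0))
C={n:cams.camera(n) for n in("side","top")}
cv2.imwrite("pics/side1.png",C["side"]["color"]);cv2.imwrite("pics/top1.png",C["top"]["color"][100:340,80:400])
for t in["dispenser","drawer_handle","spindle_seat","spindle_tip"]:
    for n in C:
        m=nets.mark_of(t,n)[:1]; print(t,n,[(np.round(x["at"],1),round(x["conf"],2)) for x in m])
        if m and n=="top": print(onplane(C[n],m[0]["at"],dict(dispenser=0,drawer_handle=66,spindle_seat=14,spindle_tip=66)[t]))
```

```text
pos [389.2 234.2 124.7] yaw 116.26 F [ 4.8 -6.1 36.2] w 9.5 t 6.25 j [-0.13  0.47 -0.65  2.18  0.5   0.62 -0.69]
(0, 0, 0, 0) -> [ -1.26 -15.13   4.  ] 14.53
dispenser side [(array([267. , 339.6]), 0.57)]
dispenser top [(array([195.8, 250.9]), 0.59)]
[554.57382235 326.30560619   0.        ]
drawer_handle side [(array([374.2, 307.4]), 0.71)]
drawer_handle top [(array([195.2, 249.3]), 0.74)]
[547.70965949 312.0602008   66.        ]
spindle_seat side [(array([303.1, 331.5]), 0.98)]
spindle_seat top [(array([208.9, 280.1]), 0.68)]
[489.16260279 293.53440907  14.        ]
spindle_tip side [(array([307. , 310.4]), 0.65)]
spindle_tip top [(array([205.6, 276.8]), 0.79)]
[490.81145422 289.47330826  66.        ]
```

View pics/side1.png

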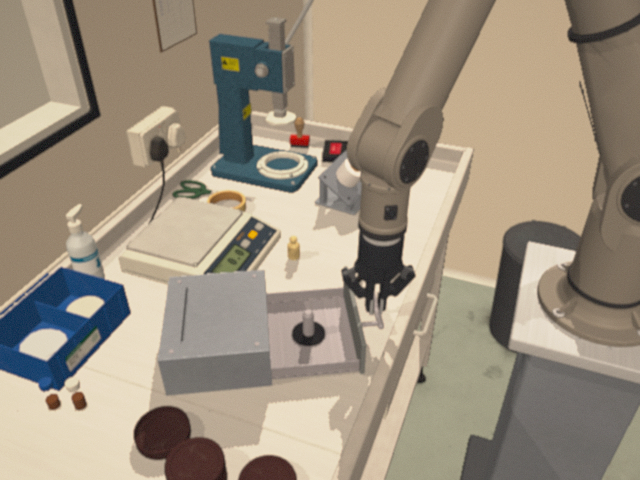

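The side view shows the drawer out with its spindle at (305,325), and the stop was felt at about 57 N. I'll release and lift.

Emit:
servo_tool:
  plan:
    - [-0.7, 0, 0, 0, 0]
    - [-0.4, 0, 0, 0, 0]
    - [-0.4, 0, 0, 0, 0]
    - [-0.4, 0, 0, -0.5, 0]
    - [-0.4, 0, 0, -1.2, 0]
    - [-0.4, 0, 0, -2.2, 0]
    - [-0.4, 0, 0, -3.5, 0]
    - [-0.4, 0, 0, -4.5, 0]
    - [-0.4, 0, 0, -4.5, 0]

```text
time_s: 7.65
position: [384.9, 233.3, 258.8]
tcp_rot: [0.527, 0.85, 0.002, 0.001]
wrist_force: [1.4, 0.5, -0.7]
width: 25.6
finger_force: 0.0
```

Run:
```python
from h import *
n=np.array([-np.sin(.56)*np.cos(np.radians(7.06)),np.sin(.56)*np.sin(np.radians(7.06)),np.cos(.56)])
g=np.array([590.5,-180.4,55])+28*n; print("grip",g)
t=g+[0,0,54]
units((470,0,270,60),(t[0],t[1],250,-7.06),(t[0],t[1],t[2],-7.06),(t[0],t[1],250,172.94))
```

```text
grip [ 575.73955537 -178.57195313   78.72314311]
pos [384.9 233.3 258.8] yaw 116.37 F [ 1.4  0.5 -0.7] w 25.6 t 7.65 j [ 0.04  0.25 -0.82  2.08  0.24  0.9  -0.45]
(470, 0, 270, 60) -> [-8.23 -0.91 -0.37] 7.05
(np.float64(575.7395553690988), np.float64(-178.57195313035243), 250, -7.06) -> [-15.13  -0.4    0.3 ] 15.43
(np.float64(575.7395553690988), np.float64(-178.57195313035243), np.float64(132.72314310837567), -7.06) -> [-15.13  -0.42   4.21] 15.43
(np.float64(575.7395553690988), np.float64(-178.57195313035243), 250, 172.94) -> [-15.13  -0.4    0.3 ] -7.07
```

Emit:
servo_tool:
  plan:
    - [0, -1.3, 0, 0, 1]
    - [0.3, -2.6, -0.1, 0, 2]
    - [0.6, -4, -0.2, 0, 3]
    - [1, -5.3, -0.3, 0, 4]
    - [1, -6.6, -0.4, 0, 5]
    - [1, -7.9, -0.6, 0, 6]
    - [1, -9.2, -0.7, 0, 7]
    - [1, -10.5, -0.7, 0, 8]
    - [1, -11.8, -0.6, 0, 9]
    - [1, -13.1, -0.6, 0.1, 10]
    - [1, -14.4, -0.5, 0.2, 11]
    - [1, -15.1, -0.4, 0.3, 12]

```text
time_s: 8.85
position: [574.4, -182.2, 244.8]
tcp_rot: [0.985, 0.172, -0.002, 0.0]
wrist_force: [1.2, -1.0, -0.3]
width: 85.2
finger_force: 0.0
```

Run:
```python
from h import *
units((575.7,-178.6,240,-7.06),(575.7,-178.6,129,-7.06))
c=cams.camera("side"); print(proj(c,(566.2,-177.4,94)))
o=np.zeros((480,640,3),np.uint8)
a=cv2.imread("pics/side0.png")[120:220,300:420]; cv2.imwrite("pics/sc.png",cv2.resize(np.hstack([a,c["color"][120:220,300:420]]),None,fx=3,fy=3,interpolation=cv2.INTER_CUBIC))
```

```text
pos [ 574.4 -182.2  244.8] yaw 19.83 F [ 1.2 -1.  -0.3] w 85.2 t 8.85 j [ 0.4   0.43 -0.26  1.78  0.13  0.95 -1.14]
(575.7, -178.6, 240, -7.06) -> [ 0.08 -0.1   0.16] 3.36
(575.7, -178.6, 129, -7.06) -> [ 0.09 -0.1   3.86] 3.36
[355.01121702 166.09792867]
```

View pics/sc.png

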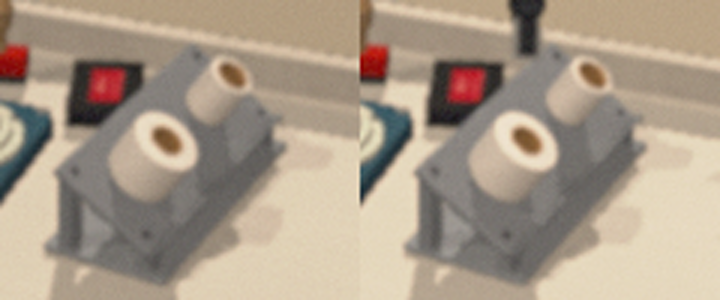

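The hole shows at side pixel (355,167), where (355,166) was predicted, so the roll position is confirmed. Next I'll finish the turn and descend.

Emit:
servo_tool:
  plan:
    - [1, 0.1, -0.1, 0.2, 1]
    - [1, 0.1, -0.1, 0.2, 2]
    - [1, 0.1, -0.1, 0.2, 3]
    - [1, 0.1, -0.1, 0.2, 3.4]
    - [1, 0.1, -0.1, 0.5, 3.4]
    - [1, 0.1, -0.1, 1.3, 3.4]

```text
time_s: 9.5
position: [577.0, -174.7, 207.9]
tcp_rot: [0.998, -0.058, 0.001, 0.0]
wrist_force: [0.3, 0.3, -0.4]
width: 85.5
finger_force: 0.0
```

Run:
```python
from h import *
units((575.7,-178.6,129,-7.06))
```

```text
pos [ 577.  -174.7  207.9] yaw -6.68 F [ 0.3  0.3 -0.4] w 85.5 t 9.5 j [ 0.31  0.47 -0.16  1.81  0.09  0.86 -1.58]
(575.7, -178.6, 129, -7.06) -> [-0.03  0.13  2.63] 0.05
```

Emit:
servo_tool:
  plan:
    - [1, 0, 0.1, 0.8, 0.05]
    - [1, 0, 0.13, 1.6, 0.05]
    - [1, 0, 0.13, 2.2, 0.05]
    - [1, 0, 0.13, 2.6, 0.05]
    - [1, 0, 0.13, 2.6, 0.05]
    - [0.6, 0, 0.13, 2.6, 0.05]
    - [0.3, 0, 0.13, 2.6, 0.05]
    - [0.1, 0, 0.13, 2.6, 0.05]
    - [0.1, 0, 0.13, 2.6, 0.05]
    - [0.1, 0, 0.13, 2.6, 0.05]
  squeeze: 25

```text
time_s: 10.5
position: [576.6, -179.0, 131.0]
tcp_rot: [0.998, -0.063, 0.001, 0.0]
wrist_force: [-0.9, 1.7, 6.2]
width: 58.3
finger_force: 27.6
```

Run:
```python
from h import *
units((575.7,-178.6,129,-7.06))
```

```text
pos [ 576.6 -179.   131. ] yaw -7.23 F [-0.9  1.7  6.2] w 58.3 t 10.5 j [ 0.3   0.57 -0.14  1.85  0.12  0.72 -1.6 ]
(575.7, -178.6, 129, -7.06) -> [-0.03 -0.01  0.07] -0.02
```

Emit:
servo_tool:
  plan:
    - [0.1, -0.1, 0, -0.16, 0]
    - [0.1, -0.25, 0, -0.4, 0]
    - [0.1, -0.45, 0, -0.72, 0]
    - [0.1, -0.65, 0, -1.04, 0]
    - [0.1, -0.85, 0, -1.36, 0]
    - [0.1, -0.9, 0, -2, 0]
    - [0.1, -0.9, -0.5, -2.5, 0]
    - [0.1, -0.9, -1.5, -2.5, 0]
    - [0.1, -1, -2.8, -2.5, 0]
    - [0.1, -1, -4, -2.3, 0]
    - [0.1, -1.1, -4.8, -1.5, 0]
    - [0.1, -1.1, -4.8, -1.5, 0]
  squeeze: 25

```text
time_s: 11.7
position: [560.1, -25.6, 173.4]
tcp_rot: [0.998, -0.059, -0.002, -0.001]
wrist_force: [-0.6, -0.0, -1.5]
width: 58.0
finger_force: 27.9
```

Run:
```python
from h import *
s=env.read_state()['position']
units((s[0],s[1],96,-7),(s[0],s[1],81,-7))
c=cams.camera("side");cv2.imwrite("pics/s2.png",np.hstack([cv2.resize(c["color"][150:290,260:420],None,fx=4,fy=4)]))
```

```text
pos [560.1 -25.6 173.4] yaw -6.78 F [-0.6 -0.  -1.5] w 58.0 t 11.7 j [ 0.09  0.46 -0.19  1.93  0.12  0.76 -1.86]
(np.float64(560.1040024277931), np.float64(-25.558824981493316), 96, -7) -> [0.01 0.01 2.58] 0.03
(np.float64(560.1040024277931), np.float64(-25.558824981493316), 81, -7) -> [0.01 0.01 3.08] 0.03
```

View pics/s2.png

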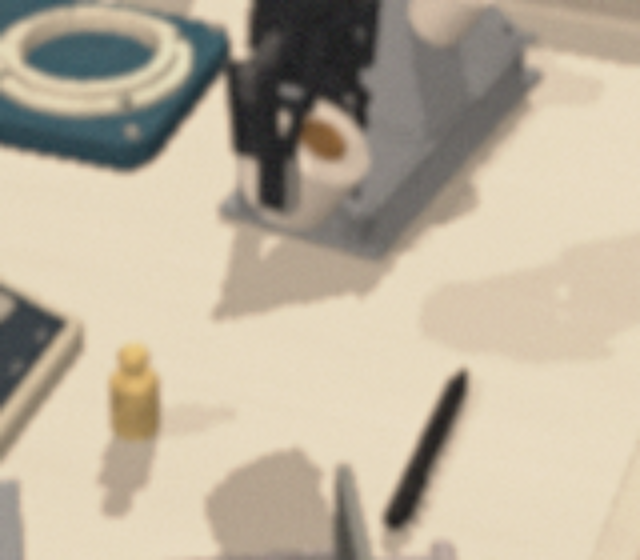

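The roll is held, still leaning the same way, and is off the rack. Now I'll press its lower edge on the worktop to turn it upright.

Emit:
servo_tool:
  plan:
    - [0.1, 0, 0, 1, 0]
    - [0.1, 0, 0, 2, 0]
    - [0.1, 0, 0, 2.5, 0]
    - [0.1, 0, 0, 2.65, 0]
    - [0.1, 0.1, 0, 2.75, 0]
    - [0.1, 0.25, 0, 2.82, 0]
  squeeze: 20

```text
time_s: 12.35
position: [570.0, -33.1, 91.3]
tcp_rot: [0.998, -0.063, 0.001, -0.0]
wrist_force: [0.7, 0.2, -1.3]
width: 58.6
finger_force: 27.9
```

Emit:
servo_tool:
  plan:
    - [0.1, 0.15, 0, 0.08, 0]
    - [0.1, 0.3, 0, 0.16, 0]
    - [0.1, 0.4, 0, 0.22, 0]
    - [0.1, 0.4, 0, 0.22, 0]

```text
time_s: 12.75
position: [582.1, -34.7, 85.5]
tcp_rot: [0.998, -0.063, 0.001, 0.0]
wrist_force: [-2.8, -0.1, 8.2]
width: 58.3
finger_force: 29.7
```

Run:
```python
from h import *
units((560,-25.6,81,-7))
c=cams.camera("side");cv2.imwrite("pics/s3.png",np.hstack([cv2.resize(c["color"][150:290,260:420],None,fx=4,fy=4)]))
```

```text
pos [582.1 -34.7  85.5] yaw -7.26 F [-2.8 -0.1  8.2] w 58.3 t 12.75 j [ 0.07  0.62 -0.16  1.92  0.16  0.62 -1.88]
(560, -25.6, 81, -7) -> [-0.77 -0.21  0.15] -0.03
```

View pics/s3.png

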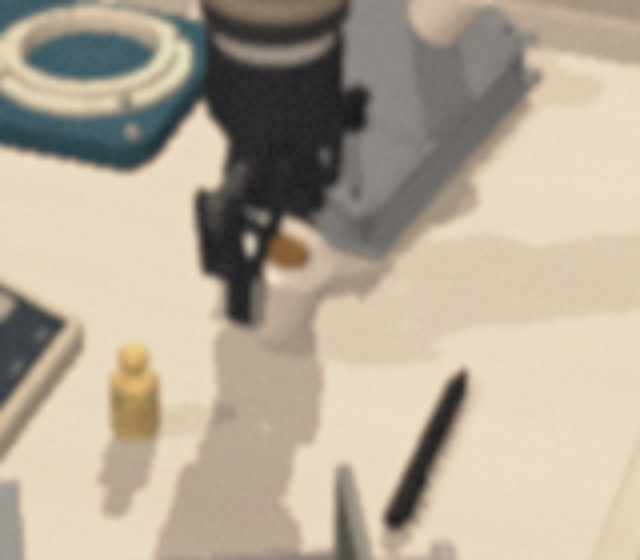

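It is turning upright at only 8 N. I'll continue.

Emit:
servo_tool:
  plan:
    - [0.1, 0.12, 0, 0.06, 0]
    - [0.1, 0.25, 0, 0.12, 0]
    - [0.1, 0.3, 0, 0.16, 0]
    - [0.1, 0.3, 0, 0.16, 0]

```text
time_s: 13.2
position: [590.0, -35.7, 80.2]
tcp_rot: [0.998, -0.063, -0.0, 0.0]
wrist_force: [-4.0, 0.4, 7.0]
width: 58.2
finger_force: 30.4
```

Emit:
servo_tool:
  plan:
    - [0.1, 0.05, 0, 0.03, 0]
    - [0.1, 0.05, 0, 0.05, 0]
    - [0.1, 0.05, 0, 0.05, 0]

```text
time_s: 13.5
position: [591.5, -35.9, 78.9]
tcp_rot: [0.998, -0.063, -0.0, 0.0]
wrist_force: [-4.5, -0.4, 7.6]
width: 58.4
finger_force: 30.7
```

Emit:
servo_tool:
  plan:
    - [0.1, 0.03, 0, 0.03, 0]
    - [0.1, 0.05, 0, 0.06, 0]
    - [0.1, 0.05, 0, 0.06, 0]

```text
time_s: 13.8
position: [593.3, -36.1, 77.3]
tcp_rot: [0.998, -0.063, 0.0, 0.0]
wrist_force: [-4.5, -0.3, 7.6]
width: 58.4
finger_force: 31.1
```

Emit:
servo_tool:
  plan:
    - [0.1, 0.03, 0, 0.03, 0]
    - [0.1, 0.05, 0, 0.06, 0]
    - [0.1, 0.05, 0, 0.06, 0]

```text
time_s: 14.1
position: [594.1, -36.2, 76.4]
tcp_rot: [0.998, -0.063, -0.001, 0.0]
wrist_force: [-9.0, 0.6, 20.5]
width: 58.4
finger_force: 32.0
```

The force rise at TCP z 76.4 means the roll is flat on the table. I'll let it settle and regrip a little higher.

Emit:
servo_tool:
  plan:
    - [0.1, 0, 0, -0.06, 0]
    - [0.4, 0, 0, -0.06, 0]
    - [0.7, 0, 0, -0.06, 0]
    - [0.7, 0, 0, -0.06, 0]
    - [0.7, -0.1, 0, -0.2, 0]
    - [0.7, -0.1, 0, -0.2, 0]

```text
time_s: 14.7
position: [591.2, -35.8, 80.2]
tcp_rot: [0.998, -0.063, 0.0, 0.0]
wrist_force: [0.1, -0.2, -0.4]
width: 72.4
finger_force: 0.0
```

Run:
```python
from h import *
units((591,-36,82,-7))
c=cams.camera("side");t=cams.camera("top")["color"]
cv2.imwrite("pics/s4.png",np.hstack([cv2.resize(c["color"][170:270,280:380],None,fx=4,fy=4,interpolation=2),cv2.resize(t[180:280,300:400],None,fx=4,fy=4)]))
```

```text
pos [591.2 -35.8  80.2] yaw -7.23 F [ 0.1 -0.2 -0.4] w 72.4 t 14.7 j [ 0.07  0.64 -0.16  1.9   0.16  0.62 -1.88]
(591, -36, 82, -7) -> [-0.    0.01 -0.06] -0.03
```

View pics/s4.png

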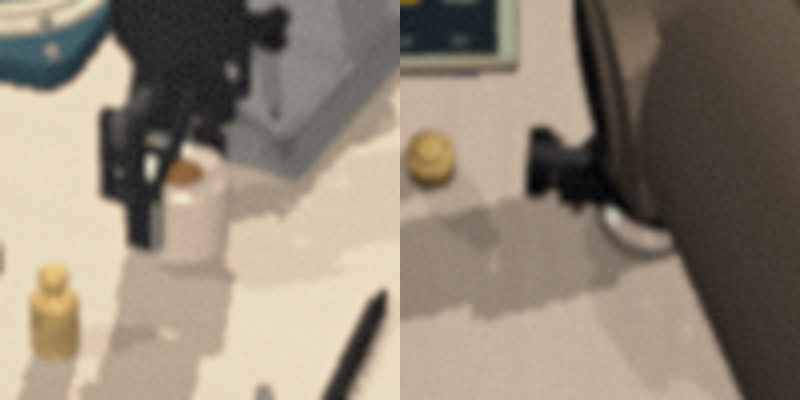

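Run:
```python
from h import *
np.set_printoptions(precision=1,suppress=True)
t=cams.camera("top");s=cams.camera("side")
print(onplane(t,(360,243.7),0),onplane(t,(360,242),46))
for p in((580,-36),(575,-36),(590,-36)):
    # silhouettes of cylinder
    P=[(p[0]+29*np.cos(a),p[1]+29*np.sin(a),z) for z in(0,46) for a in np.linspace(0,6.28,90)]
    for n,c,o in(("top",t,(300,180)),("side",s,(280,170))):
        q=(np.array([proj(c,x) for x in P])-o)*4; print(p,n,"crop L T R B",q[:,0].min(),q[:,1].min(),q[:,0].max(),q[:,1].max(),"hole",(proj(c,(*p,46))-o)*4)
```

```text
[565.5 -30.7   0. ] [561.6 -27.5  46. ]
(580, -36) top crop L T R B 195.74586082279643 158.7344812757509 310.89945195557675 281.09414962609753 hole [255.4 213. ]
(580, -36) side crop L T R B 142.33521665984904 143.8637591966085 245.55048433813772 269.080655442983 hole [193.9 172.6]
(575, -36) top crop L T R B 195.94453282901668 168.0642485993419 311.18890675387183 290.2223074669058 hole [255.7 222.4]
(575, -36) side crop L T R B 150.61867436018156 145.61675122018494 253.953174963111 270.9926216117233 hole [202.3 174.4]
(590, -36) top crop L T R B 195.34933733005028 140.1148657615604 310.321786516761 262.87569413511505 hole [254.9 194.3]
(590, -36) side crop L T R B 125.82151408090817 140.36884455378572 228.79913549655407 265.2689672880905 hole [177.3 169. ]
```

The roll stands upright at about (590,-36), centred under the tool. I'll grip, lift, and head for the spindle.

Emit:
servo_tool:
  plan:
    - [0.3, 0, 0, 0, 0]
    - [0.1, 0, 0, 0, 0]
    - [0.1, 0, 0, 0, 0]
    - [0.1, 0, 0, 0, 0]
    - [0.1, 0, 0, -0.5, 0]
    - [0.1, 0, 0, -1.5, 0]
    - [0.1, 0, 0, -3, 0]
    - [0.1, 0, 0, -4.3, 0]
    - [0.1, 0, 0, -4.3, 0]
  squeeze: 35

```text
time_s: 15.8
position: [594.5, -35.7, 215.3]
tcp_rot: [0.998, -0.063, 0.005, -0.0]
wrist_force: [0.7, 0.4, -1.1]
width: 57.9
finger_force: 38.2
```

Run:
```python
from h import *
units((490,291,200,27),(490,291,94,27))
```

```text
pos [594.5 -35.7 215.3] yaw -7.25 F [ 0.7  0.4 -1.1] w 57.9 t 15.8 j [ 0.1   0.45 -0.19  1.83  0.11  0.86 -1.84]
(490, 291, 200, 27) -> [ -4.83 -10.36   0.47] -4.28
(490, 291, 94, 27) -> [ -4.87 -10.36   4.01] -4.28
```

Emit:
servo_tool:
  plan:
    - [0.1, -0.3, -0.7, 0, -0.3]
    - [0.1, -0.8, -1.7, 0, -0.7]
    - [0.1, -1.3, -2.8, 0.1, -1.2]
    - [0.1, -1.8, -3.9, 0.1, -1.6]
    - [0.1, -2.3, -5, 0.2, -2.1]
    - [0.1, -2.8, -6.1, 0.2, -2.5]
    - [0.1, -3.3, -7.2, 0.3, -3]
    - [0.1, -3.8, -8.3, 0.4, -3.4]
    - [0.1, -4.3, -9.3, 0.5, -3.9]
    - [0.1, -4.7, -10, 0.5, -4.2]
    - [0.1, -4.8, -10.4, 0.5, -4.3]
    - [0.1, -4.8, -10.4, 0.5, -4.3]

```text
time_s: 17.0
position: [486.6, 293.7, 193.4]
tcp_rot: [0.972, 0.236, -0.0, -0.0]
wrist_force: [0.6, -0.2, -2.4]
width: 58.0
finger_force: 38.1
```

Run:
```python
from h import *
np.set_printoptions(precision=1,suppress=True)
units((490,291,200,27),(490,291,160,27))
C={n:cams.camera(n) for n in("side","top")}
p=env.read_state()["position"]
for t in["full_roll","spindle_seat","spindle_tip"]:
    for n in C:
        m=nets.mark_of(t,n)[:1]
        print(t,n,[(np.round(x["at"],1),round(x["conf"],2)) for x in m])
        if m: print(onplane(C[n],m[0]["at"],dict(full_roll=p[2]-80,spindle_seat=14,spindle_tip=66)[t]))
print("seat/tip/rolltop proj for 490,292:",[proj(C["side"],q) for q in((490,292,14),(490,292,66),(p[0],p[1],p[2]-34))])
cv2.imwrite("pics/s5.png",cv2.resize(C["side"]["color"][220:370,230:390],None,fx=4,fy=4,interpolation=2))
```

```text
pos [486.6 293.7 193.4] yaw 27.35 F [ 0.6 -0.2 -2.4] w 58.0 t 17.0 j [-0.3  0.5 -0.4  1.9  0.2  0.8 -2. ]
(490, 291, 200, 27) -> [ 0.1  0.1 -0.2] 0.04
(490, 291, 160, 27) -> [0.1 0.1 1.1] 0.04
full_roll side [(array([310.4, 293.8]), 0.69)]
[489.2 295.2 113.3]
full_roll top []
spindle_seat side [(array([305. , 331.1]), 0.55)]
[502.7 291.4  14. ]
spindle_seat top [(array([210.7, 281. ]), 0.94)]
[487.2 289.7  14. ]
spindle_tip side [(array([309. , 311.2]), 0.79)]
[494.5 290.3  66. ]
spindle_tip top [(array([200. , 272.8]), 0.82)]
[499.1 301.1  66. ]
seat/tip/rolltop proj for 490,292: [array([311.3, 333.1]), array([311. , 312.4]), array([311.7, 271.8])]
```

View pics/s5.png

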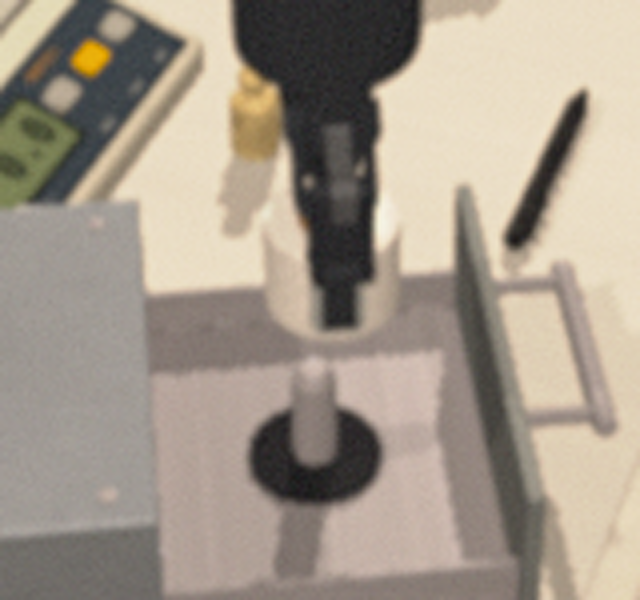

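The roll hangs upright over the drawer. In the crop its sides are at columns 262 and 402 and its bottom at row 335. The seat disc spans columns 249–381 and rows 405–505, and the spindle tip is at (314,361).

Run:
```python
from h import *
from scipy.optimize import least_squares
np.set_printoptions(precision=1,suppress=True)
s=cams.camera("side");A=np.linspace(0,2*np.pi,120)
def bb(p,r,zs):
    q=np.array([proj(s,(p[0]+r*np.cos(a),p[1]+r*np.sin(a),z)) for z in zs for a in A]);q=(q-(230,220))*4
    return np.array([q[:,0].min(),q[:,0].max(),q[:,1].min(),q[:,1].max()])
d=least_squares(lambda p:bb(p,31,[14])-[249,381,405,505],(490,292));print("disc",d.x,d.fun)
z=env.read_state()["position"]
b=z[2]-80
f=least_squares(lambda p:(bb(p,29,[b,b+46])-[262,402,0,337])[[0,1,3]],(487,293));print("roll",f.x,f.fun,z)
print("tip",onplane(s,(308.5,310.8),66), "tip proj",(proj(s,(*d.x,66))-(230,220))*4)
for q in(d.x,): print("lateral",-.454*q[0]+.891*q[1])
```

```text
disc [494.1 294.4] [-2.2  2.2  0.1 -0.2]
roll [485.5 291.1] [ 0.5 -0.5  0. ] [488.1 291.1 193.8]
tip [495.7 289.7  66. ] tip proj [313.4 371.1]
lateral 38.02340594121779
```

Run:
```python
from h import *
from scipy.optimize import least_squares
np.set_printoptions(precision=1,suppress=True)
C={n:cams.camera(n) for n in("side","top")}
I={"side":(cv2.imread("pics/side1.png"),(0,0),(308,333)),"top":(cv2.imread("pics/top1.png"),(80,100),(209,280))}
A=np.linspace(0,2*np.pi,60)
for n,(im,o,c) in I.items():
    x0,y0=c[0]-o[0]-22,c[1]-o[1]-20
    g=cv2.cvtColor(im,cv2.COLOR_BGR2GRAY)[y0:y0+40,x0:x0+44]
    print(n,"min/med",g.min(),np.median(g))
    m=(g<60).astype(np.uint8);k,l,st,ce=cv2.connectedComponentsWithStats(m)
    for i in range(1,k):
        if st[i,4]>30:
            off=(x0+o[0],y0+o[1]);print("blob",st[i]+[*off,0,0,0],ce[i]+off)
            ys,xs=np.where(l==i);h=cv2.convexHull(np.stack([xs,ys],1).astype(np.float32))
            e=cv2.fitEllipse(h);print("  ellipse",np.array(e[0])+off,e[1],"world z14",onplane(C[n],np.array(e[0])+off,14))
    print("\n".join("".join(" .:-=+*#%@"[9-min(9,int(v)//22)] for v in r) for r in g[::2]))
```

```text
side min/med 21 148.0
blob [293 323  31  23 401] [308.1 335.4]
  ellipse [308.1 333.5] (22.8449764251709, 31.412208557128906) world z14 [495.1 294.9  14. ]
:::::::::::.:..:::-:....:--:............. ..
:::.:..:.:::.:.::--:::::----............. ..
:::::::::::.:.::-----:---==-:...............
:::::::::::::.:::====--====-:...............
::::::::::::::--====-=======--::............
:::::::::::-=+*#*+==-======+*##*=-:.........
::::::.:-=+*#%%%*+==--=====+*###%#*=-:......
:::::::-+#%%%#%#*+==-======+*##%#%%#*=::....
::::::-*#%%%##%#*+===-=====+*##%%#%###=-:::.
:::::-+#%#%%%%%%*+==-======+*##%#%%#%#*-::.:
:::::-+#%%###%%##*===-====+*##%##%%#%#*=::..
:::::=*#%%%##%#%%#*++==+++*#%#########*-:...
:::::-+#%%%#%##%%%%%%####%%###########+-:...
::::::=+##%%%#%%%%%%%%%%%%%#######%#*=-:....
:::::::-++##%%%%%%%%@%%%%%%%#%#####+-:......
::::::::-==+*#%%%%%%%%%%%%%#%###*+-:........
:::::::::::-==++****#####**+++=-::..........
:::::::::::::--==========--:::..............
::::::::::::::-=========-:..................
:::::::::::::-==========-:..................
top min/med 1 79.0
blob [196 263  28  29 539
[... 443 characters left out ...]
@@@@@@@@@@@@@@%#++=======
==+===++=+*#%@@%#****#%@@@@@@@@@@@@%*==---==
++=++++++*%@@%#*+=====+#%%@@@@@@@@@@#+======
++=+=+++*#%@@%*====-==+***#%%@@@@@@@%#+=====
=+++++++#%@@@%#+=====++****#@@@@@@@@%#+=====
++++*****%@@@@%#***++**####%@@@@@@@@@#+=-===
*********%@@@@@@@%%######%%%@@@@@@@@%*======
*********#%@@@@@@@@@@@@%@@@@@@@@@@@%#+======
**********#%@@@@@@@@@@@@@@@@@@@@@@%*+=======
*****++++++*#%@@@@@@@@@@@@@@@@@@%#*+======-=
#####***++=++*%%@@@@@@@@@@@@@@%#*+======-=-=
#*#**##%%%%##**###%%%%%%%%%#***++=+=========
##********##%%%%%#***++++++====+============
########*******##%%%##**+===+**+===========-
########*#**********##%%%###%@%#++==========
###*##*#***********+++***#%%%@@%#*+===++++++
```

Run:
```python
from h import *
units((496.8,294,155,27),(496.8,294,94,27))
```

```text
pos [487.9 291.5 193.9] yaw 27.13 F [-1.2  0.6 -1.2] w 58.3 t 17.55 j [-0.33  0.46 -0.4   1.89  0.24  0.83 -1.96]
(496.8, 294, 155, 27) -> [0.3  0.06 1.3 ] 0.02
(496.8, 294, 94, 27) -> [0.3  0.06 3.33] 0.02
```

Emit:
servo_tool:
  plan:
    - [0.1, 0.3, 0.06, 0.3, 0]
    - [0.1, 0.3, 0.06, 0.7, 0]
    - [0.1, 0.3, 0.06, 1, 0]
    - [0.1, 0.3, 0.06, 1.2, 0]
    - [0.1, 0.3, 0.06, 1.2, 0]
    - [0.1, 0.3, 0.06, 1.2, 0]

```text
time_s: 18.15
position: [496.3, 294.5, 157.6]
tcp_rot: [0.972, 0.235, -0.0, 0.0]
wrist_force: [-0.1, -0.0, -0.8]
width: 57.9
finger_force: 38.1
```

Run:
```python
from h import *
units((496.8,294,150,27),(496.8,294,94,27))
s=cams.camera("side")
cv2.imwrite("pics/s6.png",cv2.resize(s["color"][240:360,260:360],None,fx=5,fy=5,interpolation=2))
```

```text
pos [496.3 294.5 157.6] yaw 27.18 F [-0.1 -0.  -0.8] w 57.9 t 18.15 j [-0.35  0.53 -0.38  1.89  0.27  0.77 -1.97]
(496.8, 294, 150, 27) -> [0.01 0.02 0.25] 0.02
(496.8, 294, 94, 27) -> [0.01 0.02 2.12] 0.02
```

View pics/s6.png

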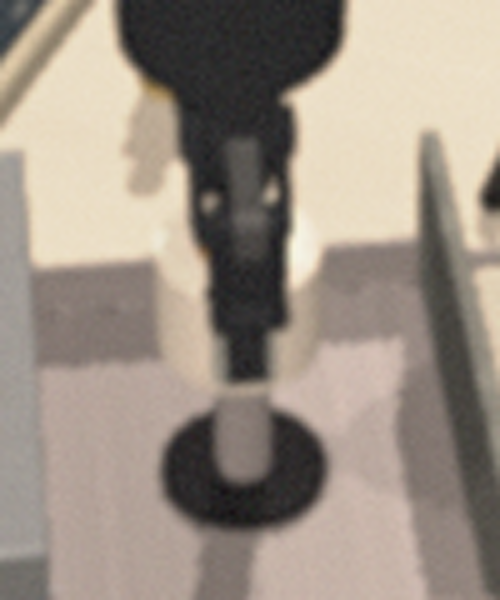

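The roll's column centre is at 240 and the spindle and disc are at about 243, so it is aligned to about 1 mm. Now I'll lower it.

Emit:
servo_tool:
  plan:
    - [0.1, -0.03, 0, 0.15, 0]
    - [0.1, -0.03, 0, 0.3, 0]
    - [0.1, -0.03, 0, 0.45, 0]
    - [0.1, -0.03, 0, 0.6, 0]
    - [0.1, -0.03, 0, 0.7, 0]
    - [0.1, -0.03, 0, 0.7, 0]

```text
time_s: 18.8
position: [495.5, 293.8, 136.2]
tcp_rot: [0.972, 0.235, -0.0, 0.0]
wrist_force: [-0.2, -0.2, -1.6]
width: 58.4
finger_force: 38.1
```

The roll's bottom is 10 mm below the tip with no force, so it is on the spindle.

Emit:
servo_tool:
  plan:
    - [0.1, 0, 0, 0.2, 0]
    - [0.1, 0, 0, 0.4, 0]
    - [0.1, 0, 0, 0.6, 0]
    - [0.1, 0, 0, 0.8, 0]
    - [0.1, 0, 0, 1, 0]
    - [0.1, 0, 0, 1.15, 0]
    - [0.1, 0, 0, 1.25, 0]
    - [0.1, 0, 0, 1.25, 0]

```text
time_s: 19.6
position: [495.5, 293.9, 98.8]
tcp_rot: [0.972, 0.235, -0.0, 0.0]
wrist_force: [0.4, 0.2, -1.2]
width: 58.2
finger_force: 38.1
```

Emit:
servo_tool:
  plan:
    - [0.1, 0, 0, 0.05, 0]
    - [0.1, 0, 0, 0.1, 0]
    - [0.1, 0, 0, 0.13, 0]
    - [0.1, 0, 0, 0.13, 0]

```text
time_s: 20.0
position: [495.8, 293.9, 95.4]
tcp_rot: [0.972, 0.235, 0.0, 0.0]
wrist_force: [0.1, 0.0, -2.1]
width: 58.1
finger_force: 38.1
```

Emit:
servo_tool:
  plan:
    - [0.1, 0, 0, 0.04, 0]
    - [0.1, 0, 0, 0.08, 0]
    - [0.1, 0, 0, 0.08, 0]

```text
time_s: 20.3
position: [496.7, 294.4, 94.1]
tcp_rot: [0.972, 0.235, 0.001, -0.0]
wrist_force: [-0.2, 0.0, 6.3]
width: 58.7
finger_force: 38.7
```

It is seated: z 94.1 matches the 94 expected, with a 6 N reaction. I'll release and retreat.

Emit:
servo_tool:
  plan:
    - [0.1, 0, 0, 0.03, 0]
    - [0.1, 0, 0, 0.03, 0]
    - [0.3, 0, 0, 0, 0]
    - [0.6, 0, 0, 0, 0]
    - [0.7, 0, 0, 0, 0]
    - [0.7, 0, 0, -0.4, 0]
    - [0.7, 0, 0, -1, 0]
    - [0.7, 0, 0, -2, 0]
    - [0.7, 0, 0, -3.5, 0]
    - [0.7, 0, 0, -5, 0]
    - [0.7, -0.5, 1.5, -5, 0]
    - [0.7, -0.5, 3, -5, 0]

```text
time_s: 21.5
position: [522.7, 207.5, 245.6]
tcp_rot: [0.972, 0.237, 0.001, -0.0]
wrist_force: [0.9, -0.8, -0.6]
width: 72.6
finger_force: 0.0
```

Run:
```python
from h import *
np.set_printoptions(precision=1,suppress=True)
units((0,0,0,0))
C={n:cams.camera(n) for n in("side","top")}
for t,z in(("full_roll",14),("used_roll",55),("weight_0",0),("marker_0",0)):
    for n in C:
        m=nets.mark_of(t,n)[:1]
        if m: print(t,n,m[0]["at"],round(m[0]["conf"],2),onplane(C[n],m[0]["at"],z))
A=np.linspace(0,6.28,90)
q=np.array([proj(C["side"],(495.5+29*np.cos(a),293.5+29*np.sin(a),z)) for z in(14,60) for a in A])
print("expected box side",q.min(0),q.max(0),[ (x["box"],round(x["conf"],2)) for x in nets.look_for("full_roll","side")[:2]])
```

```text
pos [522.7 207.5 245.6] yaw 27.42 F [ 0.9 -0.8 -0.6] w 72.6 t 21.5 j [-0.2  0.4 -0.4  1.9  0.2  0.9 -1.8]
(0, 0, 0, 0) -> [-18.7  -1.9   8.1] 3.43
full_roll side [305.3, 335.8] 0.58 [497.7 302.1  14. ]
full_roll top [210.4, 275.8] 0.63 [498.3 290.5  14. ]
used_roll side [367.3, 153.7] 0.57 [ 577.1 -314.1   55. ]
used_roll top [489.9, 236.9] 0.97 [ 567.1 -295.6   55. ]
weight_0 side [295.4, 256.5] 0.73 [611.9  81.5   0. ]
weight_0 top [309.0, 223.2] 0.51 [612.5  79.6   0. ]
marker_0 side [366.1, 264.9] 0.57 [460.7  53.9   0. ]
marker_0 top [328.1, 291.8] 0.69 [462.1  40.2   0. ]
expected box side [291.5 303.4] [324.2 344.8] [([288.2, 307.8, 325.3, 345.9], 0.58)]
```

```bash
python3 -c "
from h import *
print(ticket.finish_job())"
```

```text
the job is handed in; nothing more can be done
None
```

I pulled the drawer to its stop, lowered the full roll upright onto the spindle seat before letting go, left the used roll, pen and weight where they were, and handed the job in at about 22 s of robot time.

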